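# Fish the rolling guide out of the drying box

## Robot

A 7-joint arm with a two-finger parallel gripper is mounted at the origin on the work surface. World frame = base frame: x ahead of the robot, y to its left, z up, the work surface at z = 0. Lengths are in mm, angles in rad, forces in N, time in s.
With the tool pointing down it reaches from about 400 to 875 mm from the base axis. Payload 4.4 kg.
Tool frame: the origin (TCP) lies at the very end of the fingers, on their centre line; the grasp point (between the pads) lies 19 mm behind it; z points along the fingers, x is the direction in which the jaws open and shut, and the axes are right-handed (so a half turn about z gives the same grasp; the last joint's range is limited). The gripper opens to 85 mm and grips with 20 to 120 N. Pads are 22 mm wide; open, the fingers measure 114 mm over their backs; the gripper's body (76 mm by 85 mm) begins 54 mm behind the grasp point. The pads swing forward as they close: fully open they stand 13 mm farther back than shut.
Start: joints at [-1.221, 0.628, 0.038, 1.517, -0.027, 0.996, -0.02], TCP at [262.528, 594.64, 231.313] pointing down, gripper open.
Joint ranges: [-3.06, 3.06], [-0.37, 2.12], [-1.25, 1.32], [0.18, 2.47], [-1.1, 4.24], [0.23, 1.98], [-2.94, 2.94]. Speed limits (rad/s): [2.57, 2.57, 3.14, 3.14, 3.14, 3.14, 3.14].

## Interface

Orientations are given as [roll, pitch, yaw] about the fixed x, y, z axes, in that order (R = Rz(yaw) Ry(pitch) Rx(roll)).
In Python, from cell import telemetry, get_image, get_calibration, ctrl gives the robot as it stands. The module is installed in compiled form; this text tells all that it offers.
- The arm moves only by the tool arm_command, never from a script. Its arguments are lists of equal length, an entry for each row: "rot": the turn, a rotation vector about the world's x, y, z in degrees, a list of three; "slide": the shift along the world's x, y, z in mm, a list of three; "gripper": the finger opening in mm, from 0 to 85.4. A call has 1 to 5 rows; each row shifts and turns the pose as measured when the row begins; what a row does not reach is not made up. A row lasts 1/12 s, in which the tool goes at most 41.7 mm and 7.16 degrees, less where a joint would pass 70% of its speed; a pose out of reach is approached as far as the arm can. A call with a gripper value outside its range is refused whole. The fingers move at their own pace and stop on an object; the grip force is fixed at half the most. Time passes only in rows, so rows that do not move let the fingers close. It gives the time, the measured TCP pose, the force and the opening at its end, in the units of the state.
- telemetry.read_state(): the state, without advancing time (a new reading comes with each control period).
- get_image(name): name is "side" or "top"; returns (picture, depth): 420x560x3 uint8, red, green, blue; 420x560 float32, mm along the optical axis (not along the pixel's ray), 0 where there is no reading.
- get_calibration(name): a dict with "fx", "fy", "cx", "cy" (pixels), "xyz" and "attitude" of the camera in the world. Camera axes: x right, y up, looking along -z (the intrinsics and any distortion apply to the point x, -y, -z); pixel columns grow to the right and rows downward; lengths in mm; the calibration is good to about 2 mm. A picture is of the moment at which its call begins. get_calibration takes no time and is no camera call.
- ctrl.finish_job(): hands the job in, once; it reports no verdict.
The state is a dict: "clock": time; "qpos": joint angles; "qd": joint speeds; "tau": joint torques, N m; "eef_pos": TCP position; "tool_rot": TCP orientation; "force": force on the tool from outside, world axes, zero at the start; "torque": the same for the moment, N m; "width": finger opening in mm.
Only numpy, scipy, OpenCV 4.12 (cv2) and the standard library are available. Lean on these libraries where they do the work, as an engineer would, in place of code of your own. Each camera call takes 0.05 s, during which the arm holds its last target.

## Task

The wooden rolling guide with the blue ends has dropped through the hatch of the pottery drying box and is longer than the hatch: grip it through the hatch, tilt it so that one end comes up first (the end away from the cup leaves room), and draw it out diagonally. Finish while holding it still in the gripper, the whole stick at least 5 cm above the deck of the box and touching neither the box nor the cup and tile on it. Leave the cup and tile standing where they are, and the bowl, jar, pot and brick beside the box too.

Things in the scene. Friction and masses are not known exactly. Their poses are not given: they have to be found in the camera images.
- box: Wooden drying box fixed to the table, 230 mm (its x) by 390 mm (its y), closed sides, 82 mm high. Origin: centre of its underside, on the table; z up, y along its length. Its top is a pale deck 12 mm thick (underside at 70 mm, top at 82 mm) with one hatch in the middle. Inside: white floor at 8 mm, walls 10 mm thick at the ends (clear inner length 370 mm), inner width 210 mm; two grey ribs, each 8 mm wide and 24 mm high above the table, cross the floor at y = +70 and -70 mm.
- hatch (a point): Centre of the hatch, level with the top of the deck: a rectangular hole 160 mm (box x) by 180 mm (box y). The axes are those of the box.
- stick: Loose rolling guide: straight pale wooden slat 250 mm long (its y), 22 mm wide (its x), 14 mm thick (its z), 42 to 84 g, the last 55 mm at each end painted blue. Origin: centre of its underside. It lies flat across the two ribs inside the box, roughly along the box's length, its middle under the hatch and both ends hidden under the deck.
- stick_end_a (a point): Centre of the stick's end face at its +y end, 125 mm from the middle and 7 mm above the underside.
- stick_end_b (a point): Centre of the stick's end face at its -y end.
- cup: Loose terracotta cup, 60 mm across and 60 mm high, on the deck beyond one end of the hatch (about 155 mm from the hatch's centre along the box's y, either end). Origin: centre of its underside.
- tile: Loose blue test tile, 56 x 56 x 8 mm, on the deck at the other end from the cup, as far from the hatch. Origin: centre of its underside.
- bowl: Bystander: white bowl, 130 mm across, 55 mm high. Origin: centre of its underside.
- jar: Bystander: amber jar with black lid, 66 mm across, 85 mm high. Origin: centre of its underside.
- pot: Bystander: closed terracotta pot, 92 mm across, 85 mm high. Origin: centre of its underside.
- brick: Bystander: pale kiln brick, 100 x 70 x 50 mm. Origin: centre of its underside.
Not all that is in view belongs to the job. Of the things shaped like the tile, the blue one is meant.

How it is judged (in metres and radians):
On the way:
1. the stick slants through the hatch: one end above the deck, the other still inside the box (((height (world z) of stick_end_a above 0.09 m and height (world z) of stick_end_b below 0.068 m) or (height (world z) of stick_end_b above 0.09 m and height (world z) of stick_end_a below 0.068 m)) and horizontal distance between stick and hatch below 0.15 m), for 0.1 s.
At the end, for the whole second after the job is handed in: Stick held still in the fingers (over 1 N, under 30 mm/s and 0.2 rad/s), both end centres over 127 mm above the table (45 mm above the deck), not touching box, cup or tile; cup and tile moved under 30 mm, other bystanders under 40 mm, all tilted under 0.3 rad (height (world z) of each of stick_end_a, stick_end_b above 0.127 m and contact force between the fingers and stick above 1 N and linear speed of stick below 0.03 m/s and angular speed of stick below 0.2 rad/s and contact force between stick and box below 0.05 N and contact force between stick and cup below 0.05 N and contact force between stick and tile below 0.05 N and distance of each of cup, tile from where it was at the start of the episode below 0.03 m and distance of each of bowl, jar, pot, brick from where it was at the start of the episode below 0.04 m and angle between each of cup, tile, bowl, jar, pot, brick's own z axis and vertical below 0.3 rad); the arm keeps its last pose, push and grip.
It fails at once if the cup or the tile on the deck is pushed away or tipped (distance of any of cup, tile from where it was at the start of the episode above 0.03 m or angle between any of cup, tile's own z axis and vertical above 0.6 rad).
It fails at once if another bystander is pushed away or tipped (distance of any of bowl, jar, pot, brick from where it was at the start of the episode above 0.04 m or angle between any of bowl, jar, pot, brick's own z axis and vertical above 0.6 rad).
It also fails if it takes over 38 s, if anything falls off the work surface, if the arm or the gripper's body presses on something with over 40 N, if the wrist force passes 120 N, or if a joint passes its speed limit or range.

## Working session

There is one attempt and no reset: what is moved stays moved. The work goes in short steps, Python scripts to look and compute and a tool call to move; the robot and the scene stay as the last step left them, time stands still between calls to the robot, and variables do not carry over. Pictures are saved under pics/ and viewed, and the job is handed in when it is done.

Besides the shell and the picture viewer there is one more tool, called as name(argument=value, ...), one argument or row to a line, values as JSON. arm_command: Moves the arm, as the interface text tells. Its arguments: {"type":"object","properties":{"rot":{"type":"array"},"slide":{"type":"array"},"gripper":{"type":"array"}},"required":["rot","slide","gripper"]}

```bash
mkdir -p pics; ls
python3 - <<'E'
from cell import telemetry,get_image,get_calibration
import cv2,numpy as np
print(telemetry.read_state())
for n in("side","top"):
    print(get_calibration(n))
    p,d=get_image(n); cv2.imwrite(f"pics/{n}0.png",p[:,:,::-1]); np.savez(f"{n}0.npz",p=p,d=d)
E
```

```text
pics
{'clock': 0.0, 'qpos': array([-1.22081515,  0.62936094,  0.03842361,  1.51837885, -0.02699476,
        0.99627126, -0.01999158]), 'qd': array([-7.11122051e-04, -1.96885396e-03, -4.78832095e-05, -1.45536174e-03,
        9.43426860e-04,  1.49577394e-03, -1.45006646e-03]), 'tau': array([ 2.07431367e-04, -5.63382876e+01,  1.22627456e+00, -1.93447763e+01,
        1.10301166e-02,  1.03546330e-02,  6.05161787e-06]), 'eef_pos': array([262.25140913, 594.06542954, 230.37567318]), 'tool_rot': array([3.14157309e+00, 1.90081091e-03, 1.15504100e+00]), 'force': array([-0.12722501, -0.71853143,  0.59853524]), 'torque': array([-0.01141672,  0.00323355, -0.05346544]), 'width': 85.35786908968373}
{'fx': 379.1240100381054, 'fy': 379.1240100381054, 'cx': 276.8623842160602, 'cy': 206.63713520894606, 'xyz': array([ 243.57923905, -922.14741726,  740.59383042]), 'attitude': array([ 0.96471648,  0.01938643, -0.28259551])}
{'fx': 464.1496181048836, 'fy': 464.1496181048836, 'cx': 280.48381863107164, 'cy': 211.83860366544357, 'xyz': array([ 3.25893620e+02, -7.96976324e-01,  1.22314031e+03]), 'attitude': array([ 0.1690207 , -0.01940404, -1.54684414])}
```

View pics/side0.png

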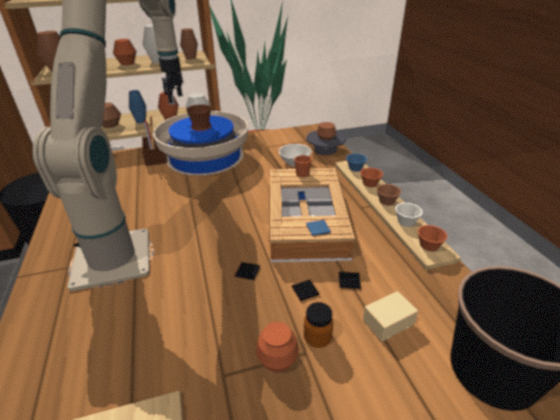

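View pics/top0.png

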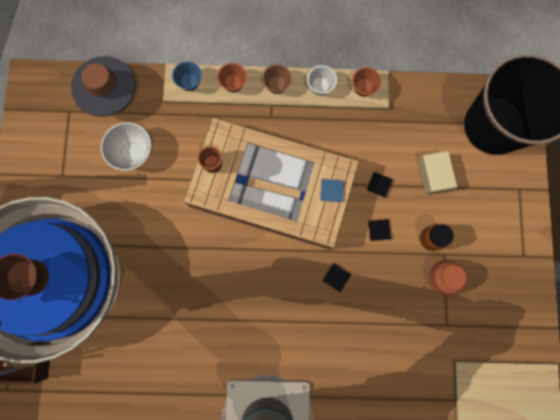

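The top view shows the drying box with the hatch at about (272,182). The terracotta cup on the deck is at (210,158) and the blue tile at (332,190). The black squares at (380,185), (380,230) and (337,277) are decoys, not blue. I'll enlarge both views to confirm.

```bash
cat > h.py <<'E'
import numpy as np, cv2
from scipy.spatial.transform import Rotation as R
from cell import telemetry,get_image,get_calibration
def cam(n):
    c=get_calibration(n); return c,R.from_euler('xyz',c['attitude']).as_matrix()
def deproj(n,u,v,d):
    c,M=cam(n); u=np.asarray(u,float);v=np.asarray(v,float);d=np.asarray(d,float)
    p=np.stack([(u-c['cx'])/c['fx']*d,-(v-c['cy'])/c['fy']*d,-d],-1)
    return p@M.T+c['xyz']
def ray(n,u,v,z):
    c,M=cam(n); r=M@np.array([(u-c['cx'])/c['fx'],-(v-c['cy'])/c['fy'],-1.])
    return c['xyz']+r*(z-c['xyz'][2])/r[2]
def proj(n,P):
    c,M=cam(n); q=(np.asarray(P,float)-c['xyz'])@M
    return np.stack([c['cx']+c['fx']*q[...,0]/-q[...,2],c['cy']+c['fy']*-q[...,1]/-q[...,2]],-1)
E
python3 - <<'E'
from h import *
t=np.load('top0.npz'); s=np.load('side0.npz')
c=t['p'][110:255,175:370,::-1]; cv2.imwrite('pics/topc.png',cv2.resize(c,None,fx=4,fy=4,interpolation=cv2.INTER_CUBIC))
c=s['p'][145:275,255:365,::-1]; cv2.imwrite('pics/sidec.png',cv2.resize(c,None,fx=4.5,fy=4.5,interpolation=cv2.INTER_CUBIC))
for u,v in [(210,158),(222,148),(205,190),(250,215),(332,190),(285,190),(272,187),(258,183),(345,170),(320,232),(280,163),(262,200),(210,125),(240,185)]:
    print((u,v),deproj('top',u,v,t['d'][v,u]).round(1),t['d'][v,u])
E
```

```text
(210, 158) [654.  163.4  84.8] 1174.7601
(222, 148) [682.7 134.9  80. ] 1184.789
(205, 190) [571.  171.9  84.3] 1161.1185
(250, 215) [511.5  57.5  79.4] 1157.628
(332, 190) [ 579.1 -145.9   88.3] 1163.2986
(285, 190) [585.8 -29.2  42.9] 1207.4982
(272, 187) [594.1   4.8  37. ] 1214.171
(258, 183) [603.4  41.7  38.8] 1213.4275
(345, 170) [ 633.7 -179.8   80.8] 1180.4216
(320, 232) [ 472.8 -117.2   84.3] 1148.9403
(280, 163) [667.9 -14.9   7.5] 1255.9778
(262, 200) [564.4  30.6   8.4] 1236.9047
(210, 125) [743.5 168.6  79.1] 1195.4175
(240, 185) [603.3  90.6  10. ] 1241.0156
```

View pics/topc.png

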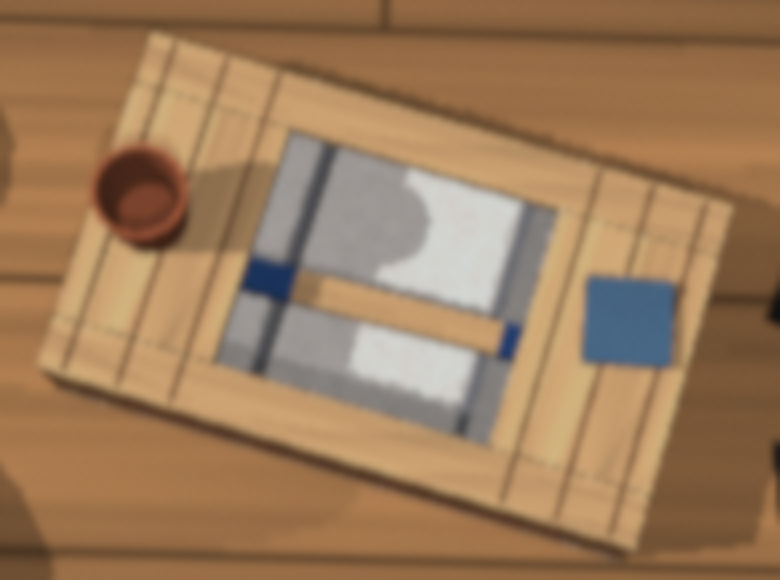

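View pics/sidec.png

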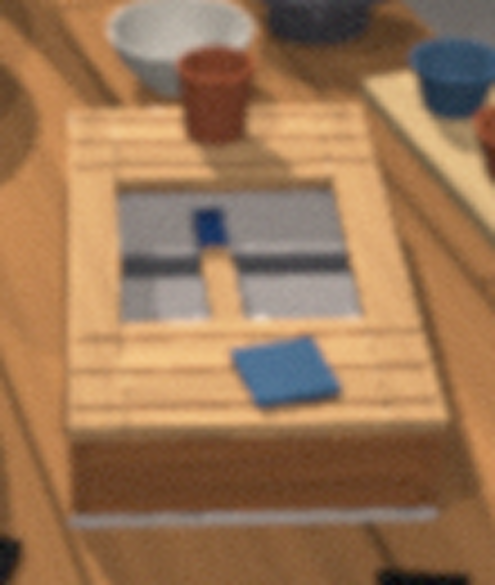

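The enlarged crop confirms the target: a pale slat with blue ends, at crop (245–520, 260–355), lying across the two ribs. The only blue tile is at crop (630,320), and the cup is at crop (140,195). Next I'll measure from both views.

Run:
```python
from h import *
def tp(x,y,z): return ray('top',175+(x+.5)/4-.5,110+(y+.5)/4-.5,z)
def sp(x,y,z): return ray('side',255+(x+.5)/4.5-.5,145+(y+.5)/4.5-.5,z)
print('deck'); C=[tp(*p,82) for p in [(155,33),(733,205),(632,552),(42,368)]]
for p in C: print(p.round(1))
print(np.mean(C,0))
H=[tp(*p,82) for p in [(290,130),(557,210),(490,445),(217,362)]]
print('hatch');[print(p.round(1)) for p in H]; print(np.mean(H,0))
Hs=[sp(*p,82) for p in [(118,185),(330,182),(362,318),(118,322)]]
print('hatch side');[print(p.round(1)) for p in Hs]; print(np.mean(Hs,0))
for q in (C,H):
    a=(q[0]+q[3]-q[1]-q[2]); print('yaw y-axis',np.degrees(np.arctan2(-a[0],a[1])))
def tri(a,b):
    o=[];d=[]
    for P0,P1 in (a,b):
        o.append(P0);d.append((P1-P0)/np.linalg.norm(P1-P0))
    A=np.stack([d[0],-d[1]],1);s=np.linalg.lstsq(A,o[1]-o[0],rcond=None)[0]
    p,q=o[0]+s[0]*d[0],o[1]+s[1]*d[1];return (p+q)/2,np.linalg.norm(p-q)
# blue/pale boundary near cup: top crop (294,285), side crop (213,248)
print('tri bnd',tri((tp(294,285,300),tp(294,285,0)),(sp(213,248,300),sp(213,248,0))))
L=tp(294,285,38);Rr=tp(503,338,38);print('bnd',L,Rr,np.linalg.norm(L-Rr)); m=(L+Rr)/2;print('mid',m)
a=L-Rr;print('stick yaw',np.degrees(np.arctan2(-a[0],a[1])))
# hatch corner triangulation, cup rim
print('tri corner',tri((tp(290,130,300),tp(290,130,0)),(sp(330,182,300),sp(330,182,0))))
print('cup top', tp(140,193,142), 'tile',tp(630,321,90))
# depth cluster of stick top
t=np.load('top0.npz');v,u=np.mgrid[110:255,175:370];P=deproj('top',u,v,t['d'][110:255,175:370])
rgb=t['p'][110:255,175:370].astype(int)
m=(P[...,2]>30)&(P[...,2]<48)
Q=P[m];print(len(Q),Q.mean(0),np.median(Q[:,2]))
m=(P[...,2]>72)&(P[...,2]<95);Q=P[m][:,:2];r=cv2.minAreaRect(Q.astype(np.float32));print(r,np.median(P[m][:,2]))
m=(P[...,2]>110);print('cup pts',P[m].mean(0),P[m].max(0),P[m].min(0))
```

```text
deck
[761.9 160.5  82. ]
[ 658.4 -212.5   82. ]
[ 435.1 -149.1   82. ]
[540.5 220.1  82. ]
[598.96565097   4.76129593  82.        ]
hatch
[699.6  71.3  82. ]
[ 651.8 -100.2   82. ]
[499.5 -60.2  82. ]
[547.3 111.4  82. ]
[599.52452956   5.59738729  82.        ]
hatch side
[542.8 106.9  82. ]
[692.2  62.8  82. ]
[ 646.8 -101.    82. ]
[493.7 -56.7  82. ]
[593.87372593   2.98739375  82.        ]
yaw y-axis -15.726077755582205
yaw y-axis -15.577809562248405
tri bnd (array([606.2049943 ,  68.05261101,  38.57495171]), np.float64(4.3526848627509835))
bnd [608.5366937   67.69014075  38.        ] [576.96941701 -69.72780264  38.        ] 140.9971067915233
mid [592.75305536  -1.01883095  38.        ]
stick yaw -12.937378957342487
tri corner (array([699.01481402,  72.21989504,  76.01094397]), np.float64(4.894349882163274))
cup top [637.78848601 156.10482659 142.        ] tile [ 579.04284211 -146.03663404   90.        ]
872 [566.59077986  17.29382619  39.54002877] 39.38868272076115
((601.316162109375, 6.340850830078125), (391.4290466308594, 231.92332458496094), 74.48152923583984) 82.89224376686752
cup pts [558.93951424 116.42642298 422.88240374] [ 668.490927    186.96964316 1223.14030789] [325.89362018  -0.79697632 110.4247582 ]
```

Run:
```python
from h import *
print(proj('top',[[262,594,231],[586,-25,31],[262,594,330],[600,0,250]]),proj('side',[[262,594,231]]))
t=np.load('top0.npz');s=np.load('side0.npz')
v,u=np.mgrid[0:420,0:560]
for n,f in(('top',t),('side',s)):
    P=deproj(n,u,v,f['d']);ok=(f['d']>0)
    for k in range(0,11):
        c=np.array([262,594])+k/10*(np.array([586,-25])-[262,594])
        m=ok&(np.hypot(P[...,0]-c[0],P[...,1]-c[1])<90)
        print(n,c.round(),P[m][:,2].max().round() if m.any() else None,m.sum())
```

```text
[[-17.60464249 315.43673329]
 [283.25883698 190.84035498]
 [-50.36849485 318.20246675]
 [274.42875089 162.68823575]] [[176.69974426 103.43108058]]
top [262. 594.] 258.0 3261
top [294. 532.] 258.0 5381
top [327. 470.] 221.0 6081
top [359. 408.] 146.0 5657
top [392. 346.] 143.0 4614
top [424. 284.] 135.0 3708
top [456. 223.] 87.0 3754
top [489. 161.] 90.0 3930
top [521.  99.] 90.0 3953
top [554.  37.] 90.0 3721
top [586. -25.] 90.0 3442
side [262. 594.] 601.0 2781
side [294. 532.] 603.0 3221
side [327. 470.] 601.0 1987
side [359. 408.] 144.0 2147
side [392. 346.] 142.0 1707
side [424. 284.] 132.0 948
side [456. 223.] 86.0 1021
side [489. 161.] 86.0 1199
side [521.  99.] 86.0 1405
side [554.  37.] 87.0 1064
side [586. -25.] 87.0 597
```

arm_command(
  rot=[
    [0, 0, 0],
  ],
  slide=[
    [0, 0, 20],
  ],
  gripper=[60],
)

```text
clock: 0.18
eef_pos: [261.1, 591.5, 246.4]
tool_rot: [3.141, 0.011, 1.155]
force: [0.5, -0.7, -1.3]
width: 75.4
```

arm_command(
  rot=[
    [0, 0, 0],
    [0, 0, 0],
    [0, 0, -4],
    [0, 0, -5],
    [0, 0, -5],
  ],
  slide=[
    [5, 0, 35],
    [5, 0, 35],
    [20, -5, 25],
    [25, -20, 10],
    [20, -30, 0],
  ],
  gripper=[60, 60, 60, 60, 60],
)

```text
clock: 0.6
eef_pos: [328.2, 541.1, 354.2]
tool_rot: [-3.132, 0.014, 0.92]
force: [0.6, 0.5, -0.8]
width: 59.8
```

arm_command(
  rot=[
    [0, 0, -5],
    [0, 0, -5],
    [0, 0, -5],
    [0, 0, -5],
    [0, 0, -5],
  ],
  slide=[
    [20, -35, 0],
    [20, -35, 0],
    [20, -35, 0],
    [20, -35, 0],
    [20, -35, 0],
  ],
  gripper=[60, 60, 60, 60, 60],
)

```text
clock: 1.02
eef_pos: [429.9, 361.1, 353.8]
tool_rot: [-3.131, 0.012, 0.467]
force: [1.1, 0.8, 0.6]
width: 59.9
```

arm_command(
  rot=[
    [0, 0, -4],
    [0, 0, -4],
    [0, 0, -4],
    [0, 0, -4],
    [0, 0, -4],
  ],
  slide=[
    [15, -37, 0],
    [15, -37, 0],
    [15, -37, 0],
    [15, -37, 0],
    [15, -37, 0],
  ],
  gripper=[60, 60, 60, 60, 60],
)

```text
clock: 1.43
eef_pos: [506.1, 167.5, 352.6]
tool_rot: [-3.131, 0.014, 0.099]
force: [-0.2, 0.4, 0.4]
width: 60.3
```

arm_command(
  rot=[
    [0, 0, -4],
    [0, 0, -4],
    [0, 0, -4],
    [0, 0, -4],
    [0, 0, -3],
  ],
  slide=[
    [15, -35, -10],
    [15, -35, -10],
    [15, -35, -15],
    [15, -35, -20],
    [15, -35, -20],
  ],
  gripper=[60, 60, 60, 60, 60],
)

```text
clock: 1.85
eef_pos: [582.2, -11.4, 282.0]
tool_rot: [-3.128, 0.006, -0.251]
force: [0.4, 0.4, 0.2]
width: 59.9
```

```bash
cat >> h.py <<'E'
def delta(pos,yawdeg=-13.,tilt=0.,boxyaw=-13.):
    """target TCP pos; tilt = B(-y)-end-up angle about stick's x axis"""
    s=telemetry.read_state()
    ax=R.from_euler('z',boxyaw,degrees=True).apply([1,0,0])
    T=R.from_rotvec(-np.radians(tilt)*ax)*R.from_euler('xyz',[np.pi,0,np.radians(yawdeg)])
    C=R.from_euler('xyz',s['tool_rot'])
    print('clock',s['clock'],'pos',s['eef_pos'].round(1),'rot',np.degrees((T*C.inv()).as_rotvec()).round(2),'slide',(np.array(pos)-s['eef_pos']).round(1),'w',s['width'],'F',s['force'].round(1))
E
python3 -c "
from h import *
delta([586,-25,120])
p,d=get_image('top');cv2.imwrite('pics/top1.png',p[:,:,::-1]);p,d=get_image('side');cv2.imwrite('pics/side1.png',cv2.resize(p[100:300,200:400,::-1],None,fx=3,fy=3))
delta([586,-25,120])"
```

```text
clock 1.85 pos [582.2 -11.4 282. ] rot [-0.81 -0.15  1.41] slide [   3.8  -13.6 -162. ] w 59.94734925111137 F [0.4 0.4 0.2]
clock 1.95 pos [581.  -17.7 279.7] rot [-0.47 -0.43  1.87] slide [   5.    -7.3 -159.7] w 60.09538396493311 F [-0.2  0.1  0.8]
```

View pics/side1.png

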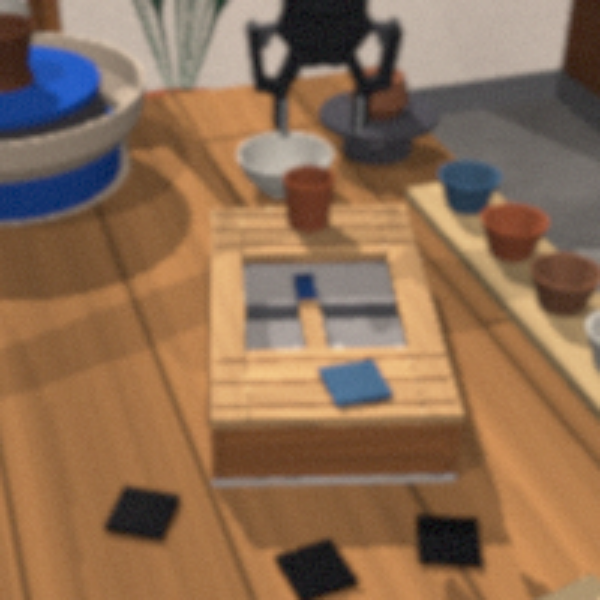

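The side picture shows the open jaws at crop (325,80) above the box, with the stick visible in the hatch at (310,310). Nothing has been disturbed, so I'll descend.

arm_command(
  rot=[
    [0, 0, 1],
    [0, 0, 1],
    [0, 0, 0],
    [0, 0, 0],
    [0, 0, 0],
  ],
  slide=[
    [2, -3, -38],
    [2, -3, -38],
    [1, -2, -38],
    [0, 0, -38],
    [0, 0, -15],
  ],
  gripper=[60, 60, 60, 60, 60],
)

```text
clock: 2.37
eef_pos: [588.9, -27.8, 110.9]
tool_rot: [-3.133, -0.001, -0.226]
force: [-0.5, 0.6, 0.0]
width: 59.9
```

```bash
python3 -c "
from h import *
p,d=get_image('top');cv2.imwrite('pics/top2.png',cv2.resize(p[110:255,175:370,::-1],None,fx=4,fy=4))
delta([586,-25,15])"
```

```text
clock 2.4167 pos [587.9 -27.6 109.5] rot [-0.46 -0.03 -0.07] slide [ -1.9   2.6 -94.5] w 59.46583733608546 F [-1.3  0.7 -1.3]
```

View pics/top2.png

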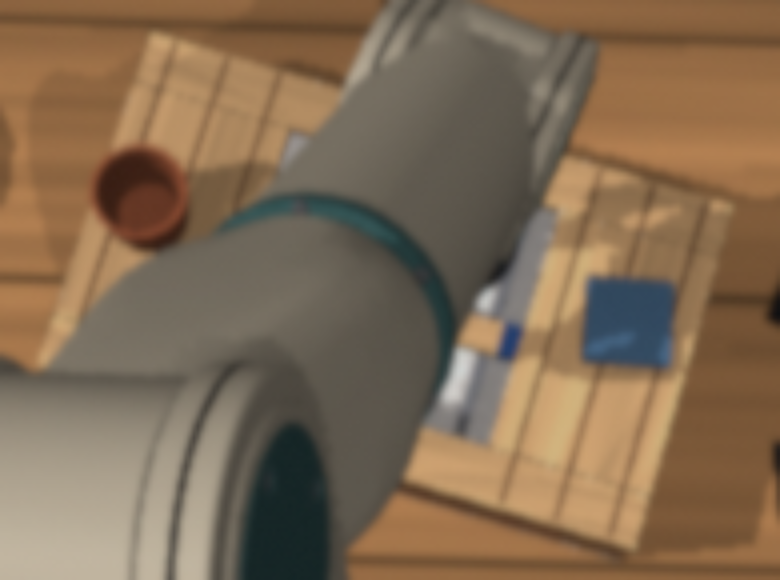

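The arm covers most of the hatch at crop (400,300), but the stick's blue band at (510,340) and the tile at (630,320) haven't moved. I'll go down to the stick.

arm_command(
  rot=[
    [0, 0, 0],
    [0, 0, 0],
    [0, 0, 0],
    [0, 0, 0],
    [0, 0, 0],
  ],
  slide=[
    [-1, 1, -25],
    [-1, 1, -25],
    [0, 0, -20],
    [0, 0, -12],
    [0, 0, -6],
  ],
  gripper=[60, 60, 60, 60, 60],
)

```text
clock: 2.83
eef_pos: [587.9, -23.5, 20.7]
tool_rot: [-3.132, -0.001, -0.222]
force: [0.1, 0.3, -1.5]
width: 59.9
```

```bash
python3 -c "
from h import *
delta([586,-25,15])
p,d=get_image('side');cv2.imwrite('pics/side3.png',cv2.resize(p[130:270,240:380,::-1],None,fx=4,fy=4))
delta([586,-25,15])"
```

```text
clock 2.8333 pos [587.9 -23.5  20.7] rot [-0.52  0.16 -0.27] slide [-1.9 -1.5 -5.7] w 59.93141036180441 F [ 0.1  0.3 -1.5]
clock 2.8833 pos [587.5 -23.4  20.1] rot [-0.53  0.1  -0.27] slide [-1.5 -1.6 -5.1] w 59.98284146053041 F [-0.1  0.  -0.9]
```

View pics/side3.png

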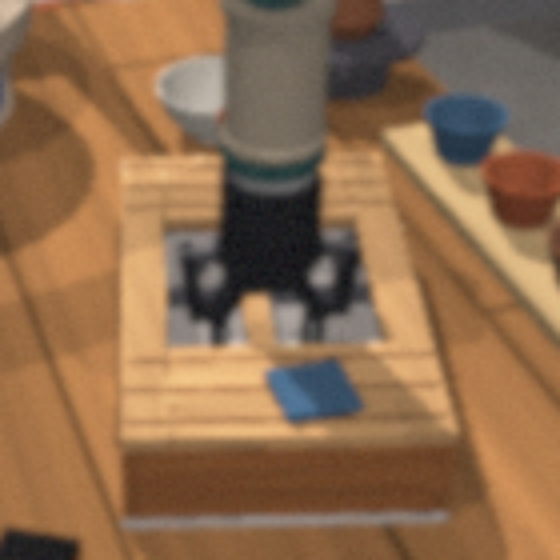

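The fingers at crop (220,325) and (313,325) straddle the stick at (262,320) evenly. I'll lower a little more and close.

arm_command(
  rot=[
    [0, 0, 0],
    [0, 0, 0],
    [0, 0, 0],
    [0, 0, 0],
    [0, 0, 0],
  ],
  slide=[
    [0, 0, -6],
    [0, 0, 0],
    [0, 0, 0],
    [0, 0, 0],
    [0, 0, 0],
  ],
  gripper=[50, 30, 10, 10, 10],
)

```text
clock: 3.3
eef_pos: [590.5, -23.4, 17.8]
tool_rot: [-3.131, -0.006, -0.222]
force: [0.3, -0.1, -0.2]
width: 20.5
```

arm_command(
  rot=[
    [0, 0, 0],
    [0, 0, 0],
  ],
  slide=[
    [0, 0, 0],
    [0, 0, 0],
  ],
  gripper=[10, 10],
)

```text
clock: 3.47
eef_pos: [591.3, -23.5, 18.9]
tool_rot: [-3.131, -0.008, -0.222]
force: [0.7, 0.5, -0.8]
width: 20.9
```

Gripped (width 20.9). First a small lift with a slight tilt.

arm_command(
  rot=[
    [0, 0, 0],
    [-2, 0.5, 0],
    [-2, 0.5, 0],
  ],
  slide=[
    [0, 0, 4],
    [0, 0, 4],
    [0, 0, 3],
  ],
  gripper=[10, 10, 10],
)

```text
clock: 3.72
eef_pos: [590.6, -27.0, 31.1]
tool_rot: [3.078, -0.006, -0.227]
force: [0.2, 0.4, -1.3]
width: 20.8
```

```bash
cat >> h.py <<'E'
def W(s,z,th): 
    delta([591.3+(s+29.3)*.269,-23.5+(s+29.3)*.963,z],tilt=th)
E
python3 -c "
from h import *
W(21.6,30.2,7)"
```

```text
clock 3.7167 pos [590.6 -27.   31.1] rot [-3.21  1.1   0.  ] slide [14.4 52.5 -0.9] w 20.845910638704105 F [ 0.2  0.4 -1.3]
```

arm_command(
  rot=[
    [-0.5, 0.2, 0],
    [-0.5, 0.2, 0],
    [-0.5, 0.2, 0],
    [-0.5, 0.2, 0],
  ],
  slide=[
    [3, 10, -1],
    [4, 13, 0],
    [4, 13, 0],
    [3, 12, 0],
  ],
  gripper=[10, 10, 10, 10],
)

```text
clock: 4.05
eef_pos: [605.3, 19.7, 32.7]
tool_rot: [3.036, -0.003, -0.231]
force: [-0.3, -0.0, -0.9]
width: 21.2
```

```bash
python3 -c "
from h import *
W(21.6,30.2,7)
p,d=get_image('side');cv2.imwrite('pics/side4.png',cv2.resize(p[130:270,240:380,::-1],None,fx=4,fy=4))
p,d=get_image('top');cv2.imwrite('pics/top4.png',cv2.resize(p[110:255,175:370,::-1],None,fx=4,fy=4))
W(21.6,30.2,7)"
```

```text
clock 4.05 pos [605.3  19.7  32.7] rot [-0.9   0.38  0.25] slide [-0.4  5.8 -2.5] w 21.152308787653837 F [-0.3 -0.  -0.9]
clock 4.15 pos [605.8  23.   32.2] rot [-1.04  0.4  -0.05] slide [-0.8  2.5 -2. ] w 20.920787666861184 F [ 0.3  1.  -0.9]
```

View pics/side4.png

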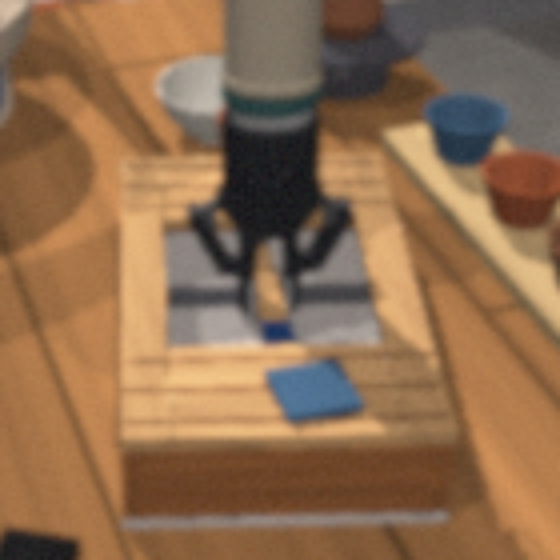

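View pics/top4.png

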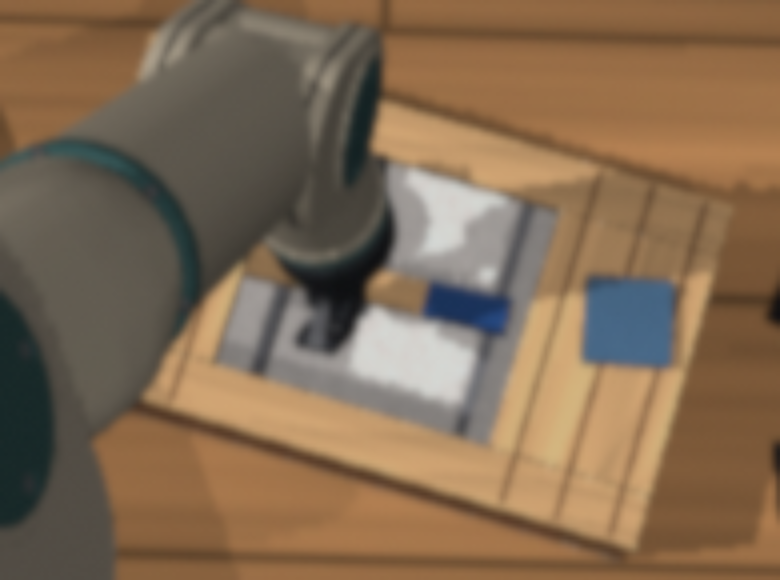

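In the top view the blue far end (425–507, 285–330) is now wholly inside the hatch; the hatch edge is at x≈527. The side view shows the stick in the jaws at (270,290) with its far end rising, and the tile hasn't moved. I'll tilt it further.

arm_command(
  rot=[
    [-3, 0.8, 0],
    [-3, 0.8, 0],
    [-3, 0.8, 0],
  ],
  slide=[
    [0, 0, 6],
    [0, 0, 6],
    [0, 0, 6],
  ],
  gripper=[10, 10, 10],
)

```text
clock: 4.4
eef_pos: [603.6, 15.0, 52.0]
tool_rot: [2.869, 0.003, -0.236]
force: [-0.6, -0.2, -1.3]
width: 20.8
```

```bash
python3 -c "
from h import *
W(18.5,49.3,15);W(11.8,68.7,23)"
```

```text
clock 4.4 pos [603.6  15.   52. ] rot [ 0.57 -0.33  0.53] slide [ 0.5  7.5 -2.7] w 20.83648105072108 F [-0.6 -0.2 -1.3]
clock 4.4 pos [603.6  15.   52. ] rot [-7.22  1.51  0.55] slide [-1.3  1.1 16.7] w 20.83648105072108 F [-0.6 -0.2 -1.3]
```

arm_command(
  rot=[
    [-2, 0.4, 0],
    [-3, 0.7, 0],
    [-3, 0.7, 0],
  ],
  slide=[
    [1, 5, 6],
    [0, 3, 6],
    [0, 3, 6],
  ],
  gripper=[10, 10, 10],
)

```text
clock: 4.65
eef_pos: [604.0, 21.3, 72.8]
tool_rot: [2.718, -0.001, -0.242]
force: [0.1, 0.6, -0.8]
width: 21.1
```

```bash
python3 -c "
from h import *
W(11.8,68.7,23);W(3.6,85.7,30)
p,d=get_image('side');cv2.imwrite('pics/side5.png',cv2.resize(p[130:270,240:380,::-1],None,fx=4,fy=4))
p,d=get_image('top');cv2.imwrite('pics/top5.png',cv2.resize(p[110:255,175:370,::-1],None,fx=4,fy=4))
W(3.6,85.7,30)"
```

```text
clock 4.65 pos [604.   21.3  72.8] rot [ 1.26 -0.27  0.89] slide [-1.6 -5.2 -4.1] w 21.085470734700454 F [ 0.1  0.6 -0.8]
clock 4.65 pos [604.   21.3  72.8] rot [-5.55  1.36  0.88] slide [ -3.8 -13.1  12.9] w 21.085470734700454 F [ 0.1  0.6 -0.8]
clock 4.75 pos [604.8  24.9  71.3] rot [-5.73  1.36  0.53] slide [ -4.7 -16.7  14.4] w 20.671845639469414 F [ 0.1  0.6 -1.8]
```

View pics/side5.png

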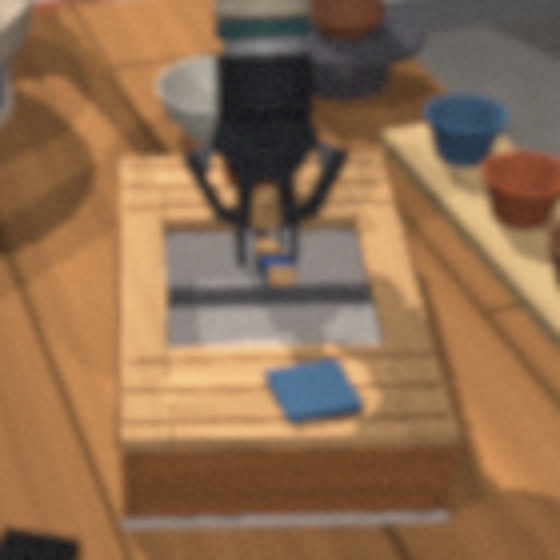

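View pics/top5.png

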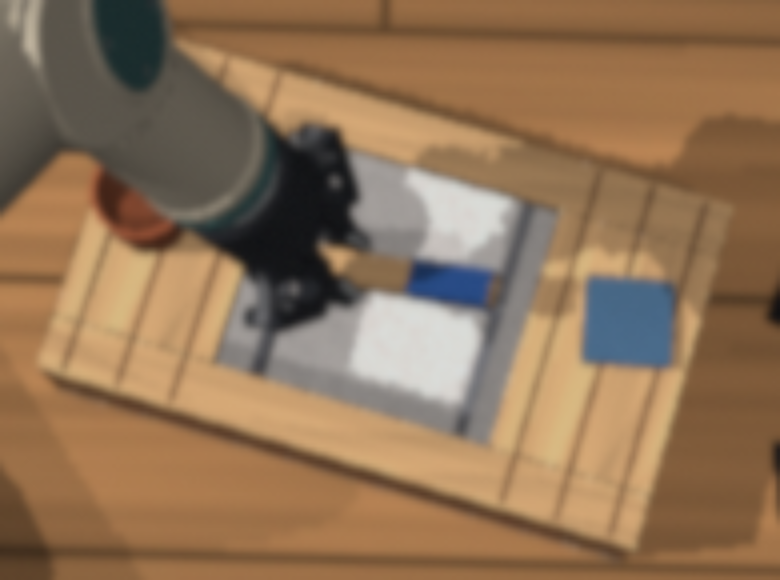

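The blue end now rises out of the hatch: its end face is at (282,272) in the side crop and (495,288) in the top crop. The cup at (130,210) stands clear behind the gripper. I'll continue to 30° of tilt.

arm_command(
  rot=[
    [-3, 0.7, 0.2],
    [-3, 0.7, 0.2],
    [0, 0, 0],
  ],
  slide=[
    [-1, -5, 8],
    [-1, -4, 8],
    [-1, -4, 2],
  ],
  gripper=[10, 10, 10],
)

```text
clock: 5.0
eef_pos: [600.5, 8.4, 89.2]
tool_rot: [2.613, 0.001, -0.232]
force: [0.5, 0.9, -1.8]
width: 20.7
```

```bash
python3 -c "
from h import *
W(3.6,85.7,30)
p,d=get_image('top');cv2.imwrite('pics/top6.png',cv2.resize(p[110:255,175:370,::-1],None,fx=4,fy=4))
hs=cv2.cvtColor(p,cv2.COLOR_RGB2HSV);v,u=np.mgrid[0:420,0:560]
P=deproj('top',u,v,d);m=(hs[...,0]>105)&(hs[...,0]<128)&(hs[...,1]>120)&(u>240)&(u<310)&(v>150)&(v<215)
Q=P[m];print(m.sum());i=np.argsort(Q[:,1]);print(Q[i[:6]].round(),Q[i[-6:]].round())
W(-61.4,123.2,30)
"
```

```text
clock 5.0 pos [600.5   8.4  89.2] rot [ 0.23 -0.14  0.29] slide [-0.4 -0.3 -3.5] w 20.72674760446368 F [ 0.5  0.9 -1.8]
138
[[593. -64. 157.]
 [588. -64. 160.]
 [590. -63. 159.]
 [585. -61. 159.]
 [591. -61. 157.]
 [580. -61. 161.]] [[ 5.840e+02 -2.200e+01  1.400e+02]
 [ 5.870e+02 -2.200e+01  1.370e+02]
 [ 5.950e+02 -2.200e+01  1.350e+02]
 [ 5.920e+02 -2.200e+01  1.380e+02]
 [ 3.260e+02 -1.000e+00  1.223e+03]
 [ 3.260e+02 -1.000e+00  1.223e+03]]
clock 5.05 pos [599.9   5.6  90.1] rot [ 0.25 -0.11  0.49] slide [-17.2 -60.   33.1] w 20.85915712168776 F [-1.  -1.7 -0.6]
```

View pics/top6.png

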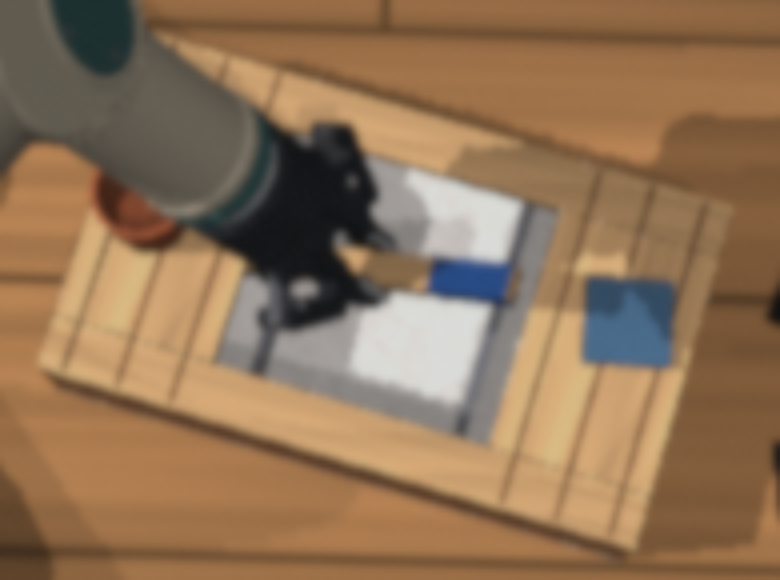

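The depth reading puts the raised end at z≈158, as predicted, at a slope of about 28°. The image shows the blue end at (430–515, 260–300). Next I'll draw it out along its own axis.

arm_command(
  rot=[
    [0, 0, 0],
    [0, 0, 0],
    [0, 0, 0],
    [0, 0, 0],
    [0, 0, 0],
  ],
  slide=[
    [-3, -11, 7],
    [-4, -14, 9],
    [-4, -14, 9],
    [-4, -14, 9],
    [-4, -14, 9],
  ],
  gripper=[10, 10, 10, 10, 10],
)

```text
clock: 5.47
eef_pos: [576.4, -71.1, 135.7]
tool_rot: [2.619, 0.004, -0.242]
force: [0.3, -0.3, -1.0]
width: 20.7
```

```bash
python3 -c "
from h import *
W(-69.4,128,30)
p,d=get_image('side');cv2.imwrite('pics/side7.png',cv2.resize(p[110:270,230:390,::-1],None,fx=3.5,fy=3.5))
p,d=get_image('top');cv2.imwrite('pics/top7.png',cv2.resize(p[110:255,175:370,::-1],None,fx=4,fy=4))
W(-69.4,128,30)"
```

```text
clock 5.4667 pos [576.4 -71.1 135.7] rot [-0.11 -0.19  0.85] slide [ 4.1  9.  -7.7] w 20.732792898752173 F [ 0.3 -0.3 -1. ]
clock 5.5667 pos [576.2 -74.3 137.8] rot [ 0.03 -0.05  1.15] slide [ 4.4 12.2 -9.8] w 20.579504290311487 F [-0.1 -0.3 -0.6]
```

View pics/side7.png

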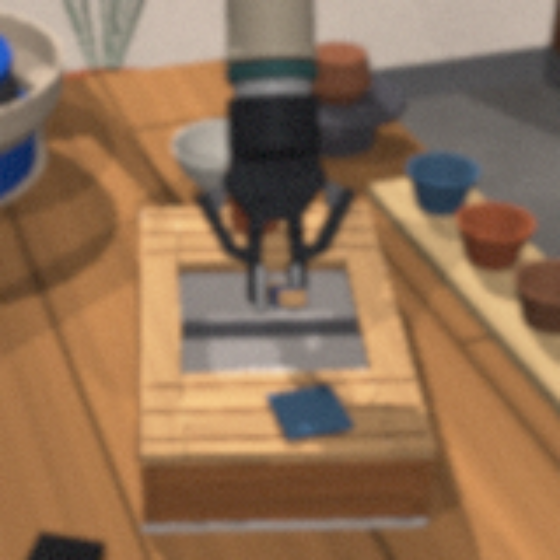

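View pics/top7.png

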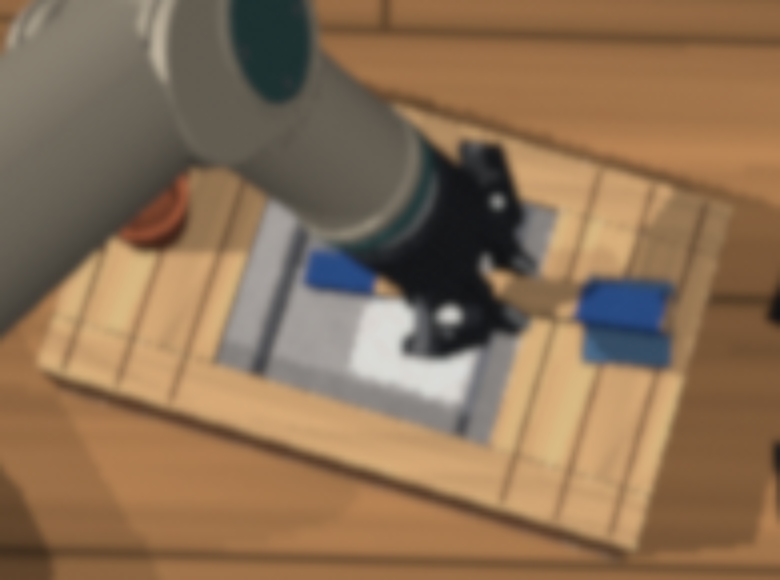

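The top view shows the low blue end at (305–375, 250–290), well inside the hatch. The upper end at (580–665, 285–325) hangs high over the tile, which hasn't moved. Now I'll lift straight up.

arm_command(
  rot=[
    [0, 0, 0],
    [0, 0, 0],
    [0, 0, 0],
    [0, 0, 0],
    [0, 0, 0],
  ],
  slide=[
    [0, 0, 15],
    [0, 0, 25],
    [0, 0, 25],
    [0, 0, 25],
    [0, 0, 15],
  ],
  gripper=[10, 10, 10, 10, 10],
)

```text
clock: 5.98
eef_pos: [571.4, -77.9, 245.0]
tool_rot: [2.62, 0.007, -0.254]
force: [0.3, 0.0, -0.7]
width: 20.7
```

arm_command(
  rot=[
    [0, 0, 0],
    [0, 0, 0],
    [0, 0, 0],
    [0, 0, 0],
  ],
  slide=[
    [0, 0, 8],
    [0, 0, 0],
    [0, 0, 0],
    [0, 0, 0],
  ],
  gripper=[10, 10, 10, 10],
)

```text
clock: 6.32
eef_pos: [572.0, -79.2, 256.4]
tool_rot: [2.625, 0.002, -0.255]
force: [0.1, 0.7, -0.2]
width: 21.0
```

```bash
python3 -c "
from h import *
p,d=get_image('side');cv2.imwrite('pics/side8.png',cv2.resize(p[60:270,220:430,::-1],None,fx=2.8,fy=2.8))
p,d=get_image('top');cv2.imwrite('pics/top8.png',cv2.resize(p[110:255,175:370,::-1],None,fx=4,fy=4))
hs=cv2.cvtColor(p,cv2.COLOR_RGB2HSV);v,u=np.mgrid[0:420,0:560]
P=deproj('top',u,v,d);m=(hs[...,0]>105)&(hs[...,0]<128)&(hs[...,1]>120)&(u>230)&(u<360)&(v>140)&(v<215)&(d>0)&(P[...,2]>100)
Q=P[m];print(m.sum());i=np.argsort(Q[:,1]);print(Q[i[:6]].round(),Q[i[-8:]].round())
W(-69.4,240,30);print(telemetry.read_state()['qd'].round(3))"
```

```text
407
[[ 562. -152.  324.]
 [ 558. -151.  325.]
 [ 560. -151.  325.]
 [ 554. -150.  323.]
 [ 558. -150.  324.]
 [ 560. -150.  325.]] [[599.  53. 205.]
 [601.  53. 206.]
 [606.  53. 206.]
 [604.  53. 203.]
 [609.  53. 202.]
 [599.  55. 204.]
 [598.  55. 199.]
 [602.  55. 201.]]
clock 6.4167 pos [571.7 -79.  256. ] rot [-0.38 -0.11  1.61] slide [  8.8  16.9 -16. ] w 21.02133805691398 F [ 0.7  0.3 -1.2]
[-0.002  0.006 -0.    -0.002  0.001  0.003  0.   ]
```

View pics/side8.png

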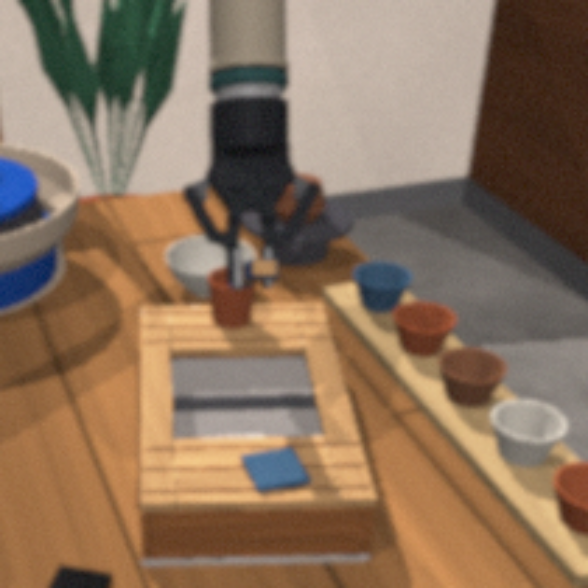

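View pics/top8.png

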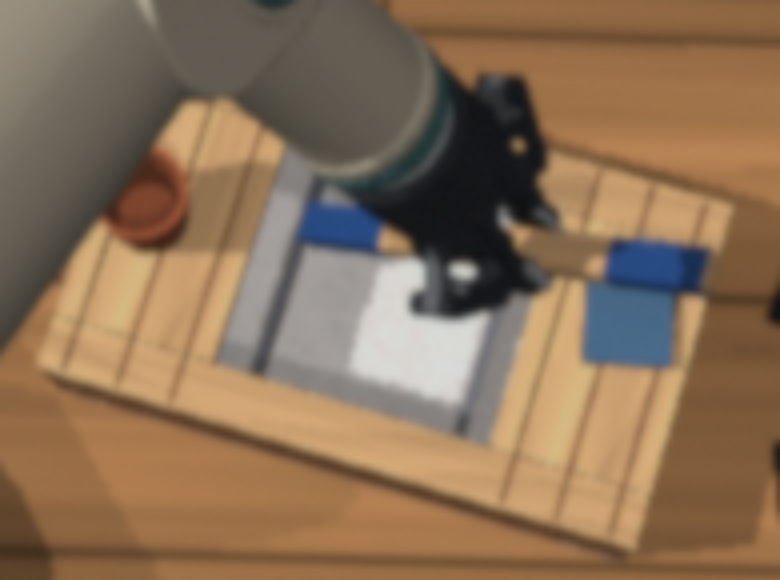

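The stick is clear of the box. The low blue end at top crop (305–380, 205–245) reads z≈200 mm and the high end z≈325 mm. The cup at (145,195) and the tile at (630,325) are where they started. The arm is at rest, so I'll hand in.

```bash
python3 -c "
from h import *
from cell import ctrl
s=telemetry.read_state();print(s['eef_pos'],s['width'],s['qd'].round(3))
print(ctrl.finish_job())"
```

```text
[571.71805006 -79.03112659 255.96464731] 21.02133805691398 [-0.002  0.006 -0.    -0.002  0.001  0.003  0.   ]
the job is handed in; nothing more can be done
None
```

I gripped the stick through the hatch and shifted it about 50 mm toward the cup so its tile-side end cleared the deck edge. I then tilted that end up to about 30°, drew the stick out diagonally, lifted it straight up and handed the job in at about 6.4 s.

**Last checks:**
- **Stick height:** by depth, the low end's top face is at about 200 mm and the high end's at about 325 mm, well above the deck (82 mm).
- **Grip:** finger opening is 21 mm, about the stick's width, and joint speeds are about zero.
- **Contact:** wrist force stayed below about 2 N in every reading.
- **Cup and tile:** in the pictures both stand where they started.
- **Bystanders:** the bowl, still in view, looked unmoved. I didn't check the jar, pot and brick at the end, but the arm never went near them.

**Disagreements:** during the tilt the stick sat about 10 mm nearer the cup end than I had planned, so I drew it back a little further. The two cameras also disagreed by about 5 mm when I measured positions at the start. Neither caused a problem.

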